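# Load a filter-wheel nest and draw its index pin

### The arm

A 7-joint arm with a two-finger parallel gripper is mounted at the origin on a cart in front of the work surface, level with it; the furniture and walls round the work are solid. World frame = base frame: x ahead of the robot, y to its left, z up, the work surface at z = 0. Lengths are in m, angles in rad, forces in N, time in s.
With the tool pointing down it reaches from about 0.4 to 0.925 m from the base axis. Payload 5.6 kg.
Tool frame: the origin (TCP) lies midway between the tips of the shut fingers; the grasp point (between the pads) lies 19 mm behind it; z points along the fingers, y is the line along which they close (so a half turn about z gives the same grasp; the last joint's range is limited). The gripper opens to 85 mm and grips with 20 to 120 N. Pads are 22 mm wide; open, the fingers measure 114 mm over their backs; the gripper's body (76 mm by 85 mm) begins 54 mm behind the grasp point. The pads swing forward as they close: fully open they stand 13 mm farther back than shut.
Start: joints at [-1.36, 0.468, -0.012, 1.603, 0.006, 1.071, -0.056], TCP at [0.163, 0.629, 0.193] pointing down, gripper open.
Joint ranges: [-2.53, 2.53], [-0.31, 2.02], [-1.57, 1.55], [0.28, 2.44], [-1.29, 4.43], [0.15, 1.84], [-2.92, 2.92]. Speed limits (rad/s): [2.57, 2.57, 3.14, 3.14, 3.14, 3.14, 3.14].

### API

Orientations are given as a 3x3 rotation matrix whose columns are the frame's x, y, z axes.
In Python, from station import r gives the robot as it stands. Calls block until the motion is done:
- r.movep(position, orientation): joint-space move of the TCP to a pose.
- r.servo_line(position, ori=None, feed=0.15, contact_N=None): straight line of the TCP; ori=None keeps the orientation; feed is the mean speed in m/s. With contact_N (N) it stops when the force on the tool has changed by that much, and returns True; else False.
- r.move_j(angles): joint-space move.
- r.gripper_to(opening): opening from 0.0 (shut) to 1.0 (fully open); the grip force is fixed at half the most; returns when the fingers have stopped.
- r.wait(seconds).
- r.inverse_kinematics(position, orientation): joint angles nearest the present ones, or None.
- r.read_state(): the state.
- r.snapshot(name): name is "scene" or "top"; returns the picture (384x512x3 uint8, red, green, blue); there is no depth.
- r.get_calibration(name): a dict with "vfov" (degrees; the focal length in pixels is half the picture's height over the tangent of half this angle, whatever the lens; pixels are square), "cx", "cy" (the principal point, pixels), "dist" ([k1, k2, p1, p2, k3] as OpenCV has them; the pictures are not rectified), "position" and "attitude" of the camera in the world. Camera axes: x right, y up, looking along -z (the intrinsics and any distortion apply to the point x, -y, -z); pixel columns grow to the right and rows downward; lengths in m; the calibration is good to about 2 mm. A picture is of the moment at which its call begins. get_calibration takes no time and is no camera call.
A pose or a line that the arm cannot do raises r.Unreachable and nothing moves.
- r.job_done(): hands the job in; it is judged then, once.
Trained networks look in the newest picture that a camera, given by its name, has taken for a name from the list of things; names that differ only in an ending like _2 or _b are one class to them, and where a whole thing is asked for, a point or a joint stands for the part that bears it (a point fixed in the world has none). Each returns a list of dicts, best first, with "confidence" (0 to 1); they miss things now and then, are a little off and sometimes report something else, mostly with a low value. They report only what shows in the picture. A call takes as long as a camera call. They do not tell look-alikes from the thing itself.
- r.look_for(label, camera): "at" ([x, y, z] in m, in the coordinates of the camera as it stood for that picture, good to about 4 mm: the middle of the surface that is visible of it).
The state is a dict: "time": time; "qpos": joint angles; "joint_vel": joint speeds; "joint_torque": joint torques, N m; "eef_pos": TCP position; "orientation": TCP orientation; "contact_force": force on the tool from outside, world axes, zero at the start; "ft_torque": the same for the moment, N m; "gripper_width": opening from 0.0 (shut) to 1.0 (fully open); "grip_force": force on a finger pad.
Only numpy, scipy, OpenCV 4.12 (cv2) and the standard library are available. Lean on these libraries where they do the work, as an engineer would, in place of code of your own. Each camera call takes 0.05 s, during which the arm holds its last target. There are 200 camera calls.

### The job

Load the empty nest of the filter wheel: lay the loose brass spacer ring flat on the bottom of the nest, then the loose filter flat on top of the spacer, and let go of each, while the index pin keeps the wheel locked. Then take the index pin by its knob and draw it straight up out of the wheel, but only partway, so that its tip is clear of the wheel and still well inside its guide bush. Finish while holding the pin there, drawn, so that a colleague can turn the wheel; do not turn the wheel yourself, do not pull the pin out of the bush, and leave the other things on the table where they are.

Things in the scene. Friction and masses are not known exactly. Their poses are not given: they have to be found in the camera images.
- spacer: Loose flat brass ring, outer diameter 45 mm, hole 32 mm, 9 mm thick, 30 g. Origin: centre of its underside, z up. Starts flat on the table; it and the filter may have swapped places.
- filter: Loose round filter: bluish glass in a black ring, outer diameter 45 mm, 8.5 mm thick, 22 g. Origin: centre of its underside, z up. Starts flat on the table. Two more filters, already mounted in the wheel, stay there.
- jig: Fixed jig: grey base 160 mm square, 11 mm high, with the filter wheel and the pin's bracket. Origin on the wheel's axis, at table height; x points to the pin, which is 92 mm from the axis, the empty nest 48 mm the other way. The wheel is an aluminium disc 158 mm across with three lugs reaching out 104 mm; its top is 24 mm above the table, its hub cap 3 mm higher, its loaded nests 18 mm higher.
- nest (a point): Centre of the empty nest's floor, 24 mm above the table, z up. Two dark half-moon jaws 16 mm high stand round it: bore 48.5 mm with a 2 mm chamfer at the top, 61 mm outside. Two open gaps 34 mm wide lie between them, on the +x (hub) and -x (rim) sides of this frame: fingers that close along this x axis can reach the floor through the gaps.
- bush (a point): Centre of the top face of the pin's guide bush, 57 mm above the table; z up, x away from the wheel's axis. Its bore is 13.5 mm wide and 26 mm long; the wheel's top is 33 mm below this point. The fixed bracket's top is 44 mm wide in y and runs from 15 mm inward to 39 mm outward of this point, nowhere higher than 58 mm.
- pin: Index pin, 90 g, 80.5 mm long: steel rod 12 mm thick, no spring or thread, slides freely if drawn straight. Origin: its lower tip, z up along it. Rod from 0 to 42.5 mm, collar 20 mm wide to 48.5, black ribbed knob 24 mm wide from 51.5 to 80.5 mm. At the start it is fully home: collar on the bush, tip 42.5 mm below the bush's top and 9.5 mm deep in the wheel.
- pin_knob (a point): Middle of the pin's knob, 66 mm above its tip; 80.5 mm above the table while the pin is home. How far the pin is drawn: by 10 mm its tip is just out of the wheel, by 16.5 mm it is at the lower end of the bush, by 42.5 mm it would leave the bush. About 22 mm is right; 12 to 32 mm is accepted.
- wheel (a joint): Turn of the wheel in rad about its vertical axis, 0 at the start, positive anticlockwise from above; friction about 0.12 N m. While the pin is home there is about 0.02 rad of play.
- lens_case: Bystander: round black and white screw case, 36 mm in diameter, 62 mm high; origin at the centre of its underside. Leave alone.
- dish: Bystander: clear petri dish, 63 mm in diameter, 15 mm high; origin at the centre of its underside. Leave alone.
- eyepiece: Bystander: black eyepiece standing on its tube, 37 mm in diameter, 55 mm high; origin at the centre of its underside. Leave alone.
Mind the look-alikes: they are no part of the job. What is shaped like the filter but green or purple is not meant.

How it is judged:
On the way, in this order (a step that is already met when the one before it is completed fails the run):
1. the spacer lies flat on the floor of the nest, let go (horizontal distance between spacer and nest below 0.003 m and z of spacer in the frame of nest between -0.002 and 0.002 m and angle between spacer's own z axis and vertical below 0.06 rad and contact force between spacer and the fingers below 0.1 N), for 0.2 s.
2. the filter lies flat on the spacer in the nest, let go (horizontal distance between each of spacer, filter and nest below 0.003 m and z of spacer in the frame of nest between -0.002 and 0.002 m and angle between each of spacer, filter's own z axis and vertical below 0.06 rad and z of filter in the frame of nest between 0.007 and 0.011 m and contact force between filter and the fingers below 0.1 N), for 0.2 s.
3. the fingers have drawn the pin out of the wheel (z of pin in the frame of bush between -0.0305 and -0.0105 m and contact force between pin and the fingers above 2 N), for 0.2 s.
At the end, for the whole second after the job is handed in: Spacer flat on the nest floor, filter flat on it, both within 3 mm of centre, 2 mm of height and 0.06 rad of level; pin gripped, still, drawn 12 to 32 mm, within 3 mm and 0.08 rad of the bore axis, pressing on the jig with under 15 N; wheel within 0.06 rad of its start (all of step 2 and all of step 3 and angle between the z axis of pin and the z axis of bush, either way round below 0.08 rad and horizontal distance between pin and bush below 0.003 m and contact force between pin and jig below 15 N and linear speed of pin below 0.01 m/s and value of joint wheel between -0.06 and 0.06 rad); the arm keeps its last pose, push and grip.
It fails at once if the pin is drawn by more than 8 mm while the filter is not in the nest (z of pin in the frame of bush above -0.0345 m and not (horizontal distance between filter and nest below 0.003 m)).
It fails at once if the pin is pulled out of the bush (drawn by more than 40 mm) (z of pin in the frame of bush above -0.0025 m).
It fails at once if the wheel is turned by more than 0.1 rad (value of joint wheel above 0.1 rad or value of joint wheel below -0.1 rad).
It fails at once if a bystander (lens case, petri dish, eyepiece) is moved by more than 20 mm (distance of any of lens_case, dish, eyepiece from where it was at the start of the episode above 0.02 m).
It also fails if it takes over 51 s, if anything falls off the work surface, if the arm or the gripper's body presses on something with over 40 N, if the wrist force passes 120 N, or if a joint passes its speed limit or range.

## Working session

There is one attempt and no reset: what is moved stays moved. The work goes in short steps, each a Python script; the robot and the scene stay as the last script left them, time stands still between calls to the robot, and variables do not carry over. Pictures are saved under pics/ and viewed, at most 10 in all, crops included, and the job is handed in when it is done.

```bash
mkdir -p pics; ls; python3 - <<'E'
from station import r
import cv2,numpy as np
for c in ["scene","top"]:
    im=r.snapshot(c); cv2.imwrite(f"pics/{c}0.png",im[:,:,::-1])
    k=r.get_calibration(c); print(c,k)
    R=np.array(k["attitude"]);p=np.array(k["position"])
    if R.shape!=(3,3): print("att",R); continue
    for l in ["spacer","filter","jig","nest","bush","pin","pin_knob","wheel","lens_case","dish","eyepiece"]:
        try:
            for d in r.look_for(l,c)[:4]: print(l,round(d["confidence"],2),np.round(R@np.array(d["at"])+p,4))
        except Exception as e: print(l,e)
print(r.read_state())
E
```

```text
pics
scene {'vfov': 47.526753612107484, 'cx': 254.00705693939165, 'cy': 190.9376973917017, 'dist': array([-0.13055872,  0.        ,  0.        ,  0.        ,  0.        ]), 'position': array([ 0.08861819, -0.69177342,  0.6155249 ]), 'attitude': array([[ 0.74153865,  0.41636937, -0.52607697],
       [-0.67085865,  0.45045028, -0.58910374],
       [-0.00831324,  0.78976648,  0.61335128]])}
spacer 0.74 [ 0.4999 -0.3877  0.0072]
spacer 0.59 [0.4509 0.0159 0.0817]
filter 0.95 [ 0.4114 -0.2341  0.0042]
filter 0.61 [ 0.5294 -0.1652  0.0061]
filter 0.54 [ 0.5181 -0.2409  0.0039]
jig 0.96 [ 0.5149 -0.0087  0.0203]
jig 0.16 [ 0.6014 -0.4301  0.0506]
nest 0.86 [ 0.5372 -0.0151  0.0254]
nest 0.53 [ 0.6011 -0.4296  0.0503]
bush 0.95 [ 0.5103 -0.005   0.023 ]
bush 0.52 [ 0.5008 -0.3902  0.0073]
pin 0.63 [0.4485 0.0161 0.0832]
pin_knob 0.73 [0.4482 0.0157 0.0831]
wheel 0.74 [ 0.5369 -0.0197  0.0208]
wheel 0.32 [ 0.6421 -0.2295  0.0444]
lens_case 0.85 [ 0.6401 -0.2291  0.046 ]
dish 0.65 [ 0.6148 -0.338   0.0149]
eyepiece 0.89 [ 0.6026 -0.4303  0.048 ]
top {'vfov': 44.22472855584848, 'cx': 263.354490
[... 1060 characters left out ...]
03, -3.91231086e-04, -6.71047255e-04, -4.12108220e-05,
       -3.94955187e-04,  1.22286313e-04, -5.10689150e-04]), 'joint_torque': array([ 5.54243354e-05, -5.32233524e+01,  2.12283240e-02, -2.51626056e+01,
        1.14258323e-02,  1.19318705e-03,  3.36467417e-05]), 'eef_pos': array([0.16323441, 0.62916436, 0.19296696]), 'orientation': array([[-9.67951693e-01,  2.51136455e-01,  3.78217031e-05],
       [ 2.51136454e-01,  9.67951693e-01, -3.04350809e-05],
       [-4.42529399e-05, -1.99612796e-05, -9.99999999e-01]]), 'contact_force': array([-0.5205823 ,  0.49185065, -0.71707128]), 'ft_torque': array([-0.00058948,  0.04090416, -0.06553894]), 'grip_force': 0.0, 'gripper_width': 0.9984382013165451}
```

```bash
python3 - <<'E'
import cv2
t=cv2.imread("pics/top0.png"); cv2.imwrite("pics/t1.png",cv2.resize(t,(800,600),interpolation=cv2.INTER_CUBIC))
E
```

```text
(no output)
```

View pics/t1.png

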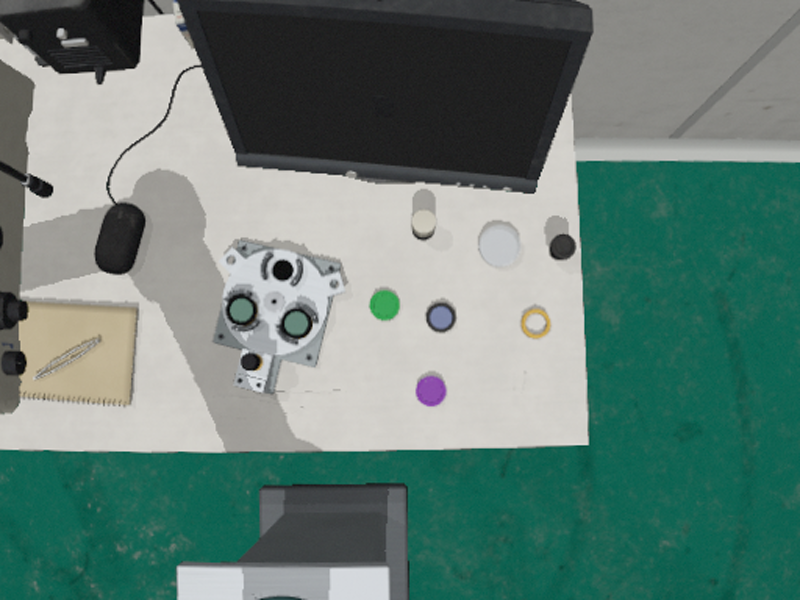

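View pics/scene0.png

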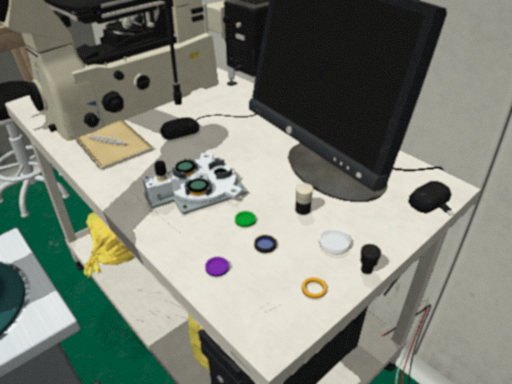

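```bash
cat > h.py <<'E'
import numpy as np,cv2
from station import r
def ray(c,uv):
    k=r.get_calibration(c); f=192/np.tan(np.radians(k["vfov"]/2))
    K=np.array([[f,0,k["cx"]],[0,f,k["cy"]],[0,0,1]])
    n=cv2.undistortPoints(np.array([[uv]],float),K,k["dist"])[0,0]
    return np.array(k["position"]),np.array(k["attitude"])@np.array([n[0],-n[1],-1])
def on(c,uv,z):
    p,d=ray(c,uv); return p+d*(z-p[2])/d[2]
def pix(c,P):
    k=r.get_calibration(c); f=192/np.tan(np.radians(k["vfov"]/2))
    K=np.array([[f,0,k["cx"]],[0,f,k["cy"]],[0,0,1]])
    q=np.array(k["attitude"]).T@(np.array(P,float)-k["position"])
    return cv2.projectPoints(np.array([[q[0],-q[1],-q[2]]]),np.zeros(3),np.zeros(3),K,k["dist"])[0][0,0]
def circle(P,rad,n=72):
    a=np.linspace(0,2*np.pi,n,endpoint=False)
    return np.c_[P[0]+rad*np.cos(a),P[1]+rad*np.sin(a),np.full(n,P[2])]
E
python3 - <<'E'
from h import *
t=cv2.imread("pics/top0.png");s=cv2.imread("pics/scene0.png")
a=cv2.resize(t[145:260,132:227],None,fx=5,fy=5,interpolation=cv2.INTER_CUBIC)
b=cv2.resize(s[145:215,140:250],None,fx=7,fy=7,interpolation=cv2.INTER_CUBIC)
cv2.imwrite("pics/a.png",a);cv2.imwrite("pics/b.png",b)
# segmentation of ring and filter
for c,im,sp,fi in [("top",t,(343,206),(282,203)),("scene",s,(314,288),(265,244))]:
    h=cv2.cvtColor(im,cv2.COLOR_BGR2HSV)
    for n,(u,v) in [("spacer",sp),("filter",fi)]:
        w=h[v-22:v+22,u-22:u+22]
        m=((w[...,1]>110)&(w[...,0]<35)) if n=="spacer" else (w[...,2]<175)&((w[...,1]>50)|(w[...,2]<90))
        m=m.astype(np.uint8); nn,l,st,_=cv2.connectedComponentsWithStats(m); i=1+np.argmax(st[1:,4])
        ct,_=cv2.findContours((l==i).astype(np.uint8),cv2.RETR_EXTERNAL,cv2.CHAIN_APPROX_NONE)
        e=cv2.fitEllipse(max(ct,key=len)); uv=np.array(e[0])+[u-22,v-22]
        z=0.009 if n=="spacer" else .0085
        print(c,n,uv,e[1],on(c,uv,z), "at half height",on(c,uv,z/2))
E
```

```text
top spacer [342.4445858  206.63989258] (17.242677688598633, 17.618406295776367) [ 0.50327519 -0.38591985  0.009     ] at half height [ 0.50361094 -0.38668155  0.0045    ]
top filter [281.68068123 202.55937576] (17.495393753051758, 17.570667266845703) [ 0.51566129 -0.2452308   0.0085    ] at half height [ 0.51602664 -0.2454      0.00425   ]
scene spacer [313.80278587 287.39748001] (19.543697357177734, 24.23885726928711) [ 0.49952986 -0.38824883  0.009     ] at half height [ 0.50257855 -0.38599689  0.0045    ]
scene filter [265.01968002 243.84026146] (16.282005310058594, 20.860210418701172) [ 0.51142444 -0.24916816  0.0085    ] at half height [ 0.51438466 -0.24606932  0.00425   ]
```

View pics/a.png

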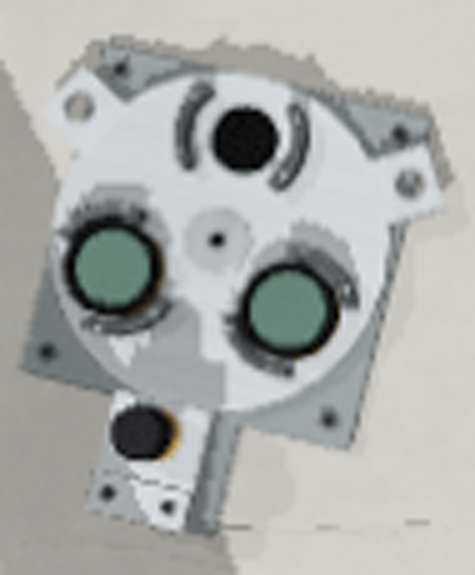

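View pics/b.png

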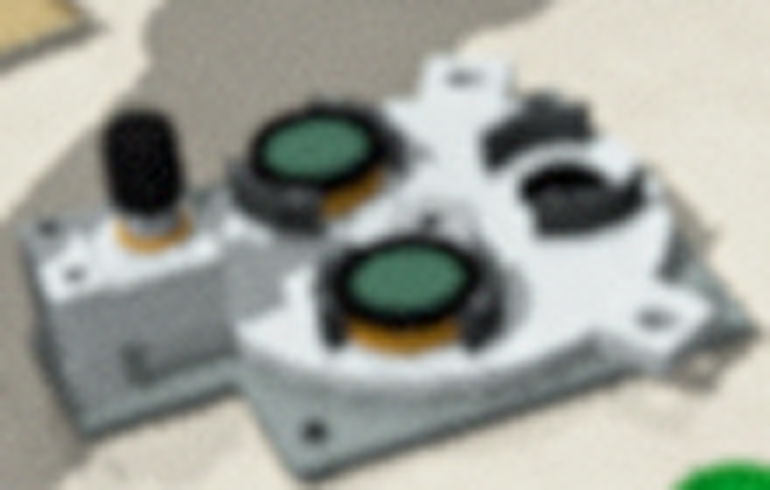

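```bash
python3 - <<'E'
from h import *
from scipy.optimize import least_squares
t=cv2.imread("pics/top0.png");s=cv2.imread("pics/scene0.png")
def cen(im,uv,kind,R=12):
    u,v=map(int,uv); w=im[v-R:v+R+1,u-R:u+R+1]; h=cv2.cvtColor(w,cv2.COLOR_BGR2HSV)
    m=(h[...,2]<70) if kind=="dark" else (h[...,0]>60)&(h[...,0]<95)&(h[...,1]>50)
    n,l,st,c=cv2.connectedComponentsWithStats(m.astype(np.uint8)); i=l[R,R]
    if i==0: print("bad",uv,w[R,R]); return None
    print(uv,c[i]+[u-R,v-R],st[i,2:]); return c[i]+[u-R,v-R]
T=lambda x,y:(132+x/5,145+y/5)
S=lambda x,y:(140+x/7,145+y/7)
obs=[]
for c,im,uv,kind,L in [("top",t,T(245,139),"dark",(-.048,0,.024)),("top",t,T(115,268),"g",(.024,-.0416,.042)),("top",t,T(290,310),"g",(.024,.0416,.042)),
   ("top",t,T(143,433),"dark",(.092,0,.090)),
   ("scene",s,S(315,150),"g",(.024,-.0416,.042)),("scene",s,S(405,280),"g",(.024,.0416,.042)),("scene",s,S(145,165),"dark",(.092,0,.0805))]:
    p=cen(im,uv,kind)
    if p is not None: obs.append((c,p,L))
obs.append(("top",np.array(T(217,240))-.4,(0,0,.027)));obs.append(("scene",np.array(S(430,220))-.4,(0,0,.027)))
W=[on(c,p,L[2])[:2] for c,p,L in obs]
def res(q,full=False):
    o=[]
    for (c,p,L),w in zip(obs,W):
        best=q[:2]+np.array([[np.cos(q[2]),-np.sin(q[2])],[np.sin(q[2]),np.cos(q[2])]])@np.array(L[:2]); o.append(w-best)
    return np.array(o) if full else np.ravel(o)
for sg in (1,-1):
    obs=[(c,p,(L[0],sg*L[1],L[2])) for c,p,L in obs]
    q=least_squares(res,[.53,0,3.0],loss='soft_l1',f_scale=.002); print(sg,q.x,q.cost)
    print(np.c_[np.round(res(q.x,True)*1000,1)].tolist())
    x,y,a=q.x; d=np.array([np.cos(a),np.sin(a)]); print("nest",q.x[:2]-.048*d,"pin",q.x[:2]+.092*d,"yaw",a)
E
```

```text
(181.0, 172.8) [180.45528455 172.52845528] [ 12  12 123]
(155.0, 198.6) [154.08737864 197.96601942] [ 16  17 206]
(190.0, 207.0) [189.21226415 206.5       ] [ 17  16 212]
(160.6, 231.6) [160.06730769 231.23076923] [ 12  11 104]
(185.0, 166.42857142857142) [184.6870229  165.73282443] [ 17  10 131]
(197.85714285714286, 185.0) [197.47468354 184.56962025] [ 19  12 158]
(160.71428571428572, 168.57142857142858) [160.04255319 168.        ] [ 11  15 141]
1 [ 5.40987811e-01 -2.31102909e-03  2.89935333e+00] 1.4612196462319193e-05
[[0.6, 0.7], [0.9, 0.1], [0.1, 0.7], [0.2, -0.2], [-1.6, -4.0], [-3.0, -2.9], [0.6, 0.7], [0.5, 1.2], [0.2, 0.5]]
nest [ 0.58758637 -0.01382513] pin [0.45167391 0.01975767] yaw 2.899353326517598
-1 [ 5.41547870e-01 -1.09431734e-03  2.92349663e+00] 0.0007730605273552128
[[-0.3, -1.7], [19.4, 80.5], [-19.3, -80.9], [0.1, 0.7], [17.0, 76.4], [-22.4, -84.5], [0.6, 1.7], [-0.0, -0.0], [-0.4, -0.7]]
nest [ 0.58841081 -0.01148013] pin [0.45172724 0.01881183] yaw 2.9234966270777942
```

```bash
python3 - <<'E'
from h import *
s=cv2.imread("pics/scene0.png")
s=cv2.resize(s,None,fx=1.5,fy=1.5)
for rad,col in [(.42,(0,0,255)),(.52,(255,0,255)),(.62,(0,255,255))]:
    for az in range(-30,76,15):
        a=np.radians(az); P=[rad*np.cos(a),rad*np.sin(a)]
        q0=pix("scene",P+[0])*1.5; q1=pix("scene",P+[.2])*1.5
        cv2.line(s,tuple(map(int,q0)),tuple(map(int,q1)),col,1); cv2.circle(s,tuple(map(int,q0)),3,col,-1)
cv2.imwrite("pics/s2.png",s)
d=np.array([np.cos(2.9),np.sin(2.9),0])
z=np.array([0,0,-1.])
print(r.read_state()["time"])
for sg in(1,-1):
    O=np.c_[np.cross(sg*d,z),sg*d,z]
    for n,P in [("ret",(.106,.409,.25)),("front",(.43,0,.25)),("sp",(.503,-.3863,.1)),("fi",(.5152,-.2457,.1)),("nest",(.588,-.0133,.1)),("pin",(.4518,.0199,.066)),("pinhi",(.4518,.0199,.15))]:
        q=r.inverse_kinematics(P,O); print(sg,n,None if q is None else np.round(q,2))
E
```

```text
1.2
1 ret [-1.08  0.03 -0.32  2.04  0.01  1.07  1.5 ]
1 front [-0.57 -0.    0.5   2.07  0.    1.07  2.83]
1 sp [-0.2   1.    1.34  1.77 -1.03  1.27 -1.97]
1 fi [-0.49  0.9   1.34  1.93 -0.97  1.18 -2.15]
1 nest [ 0.82  0.97 -1.33  1.78  1.    1.26  2.1 ]
1 pin [-0.24  0.33  0.14  2.18 -0.08  0.63  2.86]
1 pinhi [-0.39  0.19  0.31  2.13 -0.08  0.84  2.86]
-1 ret [-1.62 -0.    0.23  2.07  0.    1.07 -1.64]
-1 front [-0.84 -0.02  0.77  2.08  0.01  1.07 -0.32]
-1 sp [-0.01  0.7   0.88  1.76 -0.63  1.    0.88]
-1 fi [-0.26  0.58  0.87  1.92 -0.56  0.9   0.65]
-1 nest [-0.52  0.54  0.65  1.87 -0.41  0.87  0.09]
-1 pin [-0.62  0.37  0.6   2.2  -0.34  0.66 -0.02]
-1 pinhi [-0.74  0.21  0.7   2.15 -0.18  0.84 -0.16]
```

View pics/s2.png

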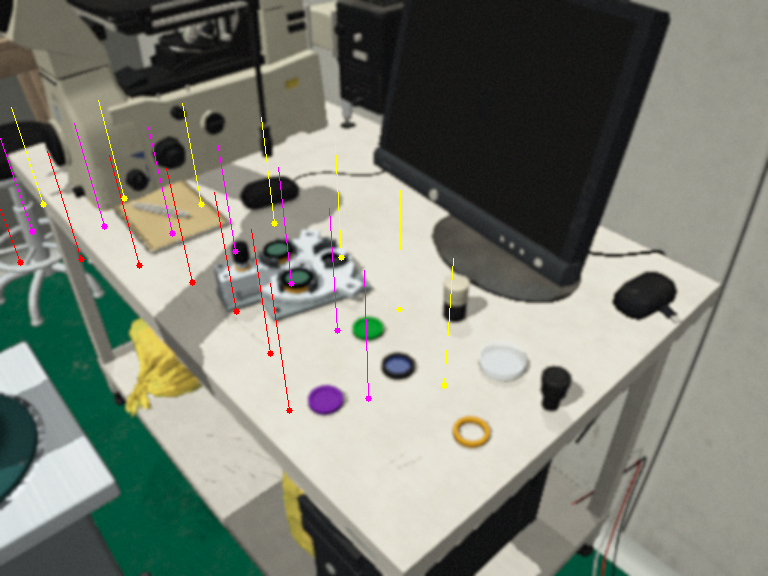

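```bash
cat >> h.py <<'E'
d=np.array([np.cos(2.9),np.sin(2.9),0]); zd=np.array([0,0,-1.])
O=np.c_[np.cross(-d,zd),-d,zd]
NEST=np.array([.588,-.0133]); PIN=np.array([.4518,.0199])
def st(m=""):
    s=r.read_state(); print(m,"t%.1f"%s["time"],np.round(s["eef_pos"],4),"F",np.round(s["contact_force"],1),"w%.3f g%.1f"%(s["gripper_width"],s["grip_force"])); return s
E
python3 - <<'E'
from h import *
s=r.read_state()
r.movep([.106,.409,.25],s["orientation"]); s=st("ret"); print(np.round(s["qpos"],2))
q=np.array(s["qpos"]); q[0]=0.55; r.move_j(q); st("rot")
r.gripper_to(.65); st("open")
P=np.array([.503,-.3863])
r.movep([*P,.06],O); s=st("above"); print(np.round(s["qpos"],2))
print(r.servo_line([*P,-.013],feed=.04,contact_N=4)); s=st("touch")
E
```

```text
ret t2.1 [0.1063 0.4103 0.2504] F [-0.1  0.4 -0.2] w1.002 g0.0
[-1.36  0.01 -0.04  2.05  0.    1.07 -0.08]
rot t4.6 [ 0.3526 -0.2352  0.2503] F [-0.3  0.9  0.1] w1.001 g0.0
open t5.0 [ 0.3522 -0.2358  0.2504] F [ 0.5  0.2 -0.5] w0.653 g0.0
above t6.1 [ 0.5033 -0.3861  0.061 ] F [-0.1  0.4  0.7] w0.651 g0.0
[ 0.59  0.59  0.02  1.74 -0.01  0.81  0.37]
False
touch t8.1 [ 0.5031 -0.3864 -0.0128] F [0.4 0.3 0.3] w0.648 g0.0
```

```bash
python3 - <<'E'
from h import *
print(r.servo_line([.503,-.3863,-.022],feed=.03,contact_N=4)); s=st("touch")
im=r.snapshot("scene")[:,:,::-1]; cv2.imwrite("pics/s3.png",cv2.resize(im[215:335,250:390],None,fx=5,fy=5,interpolation=cv2.INTER_CUBIC))
E
```

```text
False
touch t8.5 [ 0.5027 -0.3861 -0.0224] F [-0.5 -0.1  0.6] w0.652 g0.0
```

View pics/s3.png

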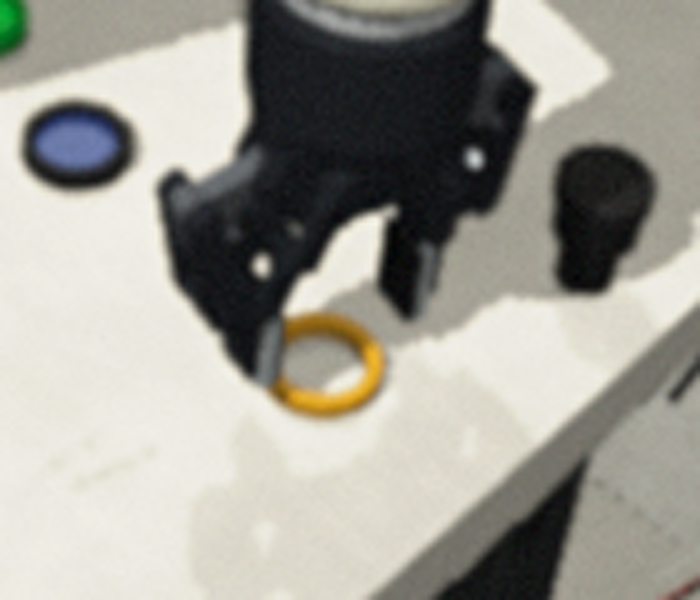

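```bash
python3 - <<'E'
from h import *
from scipy.optimize import least_squares
A=np.array([250+262/5,215+385/5]);B=np.array([250+415/5,215+316/5])
for off in (0,.011):
  n=np.array([d[1],-d[0],0]); n*= -np.sign(n[1])  # toward camera (-y)
  def f(q): return np.r_[pix("scene",q+d*.0275+n*off)-A,pix("scene",q-d*.0275+n*off)-B]
  q=least_squares(f,[.5,-.38,.01]); print(off,n,q.x,q.fun)
c=np.array([.503,-.386,0])
for z in (-.009,0,.01,.02): print(z,pix("scene",c+[0,0,z]+d*.0275),pix("scene",c+[0,0,z]-d*.0275))
E
```

```text
0 [-0.23924933 -0.97095817 -0.        ] [ 0.43888281 -0.44007445  0.11022666] [ 0.05224227  0.11432689 -0.05460328 -0.11782878]
0.011 [-0.23924933 -0.97095817 -0.        ] [ 0.44151455 -0.42939391  0.11022666] [ 0.05224228  0.11432689 -0.05460329 -0.11782877]
-0.009 [300.57462395 297.99736867] [325.77742316 286.30225285]
0 [300.88992449 294.80696348] [326.26806831 283.10236293]
0.01 [301.24511485 291.20226799] [326.820483   279.48921947]
0.02 [301.60550618 287.53320913] [327.38065675 275.8140285 ]
```

```bash
python3 - <<'E'
from h import *
print(r.servo_line([.503,-.3863,-.045],feed=.02,contact_N=4)); s=st("touch")
im=r.snapshot("scene")[:,:,::-1]; cv2.imwrite("pics/s4.png",cv2.resize(im[215:335,250:390],None,fx=5,fy=5,interpolation=cv2.INTER_CUBIC))
E
```

```text
True
touch t9.5 [ 0.5029 -0.3862 -0.0423] F [-0.6  1.3  5.1] w0.649 g2.6
```

View pics/s4.png

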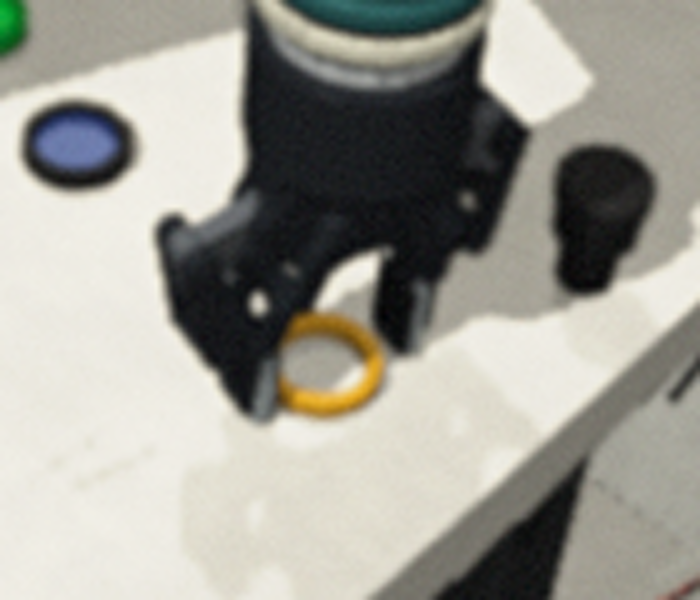

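```bash
python3 - <<'E'
from h import *
P=[.503,-.3863]
r.servo_line([*P,-.0365],feed=.05); st("up")
r.gripper_to(.4); st("grip")
r.servo_line([*P,.06],feed=.15); st("lift"); 
im=r.snapshot("scene")[:,:,::-1]; cv2.imwrite("pics/s5.png",cv2.resize(im[180:300,250:390],None,fx=5,fy=5,interpolation=cv2.INTER_CUBIC))
E
```

```text
up t9.8 [ 0.5033 -0.3865 -0.0362] F [-0.8  0.7 -0.4] w0.649 g0.0
grip t10.1 [ 0.503  -0.3863 -0.0357] F [-2.5  1.3  7.6] w0.483 g59.6
lift t10.9 [ 0.5023 -0.3858  0.0591] F [ 0.4 -0.1 -0.8] w0.481 g60.6
```

View pics/s5.png

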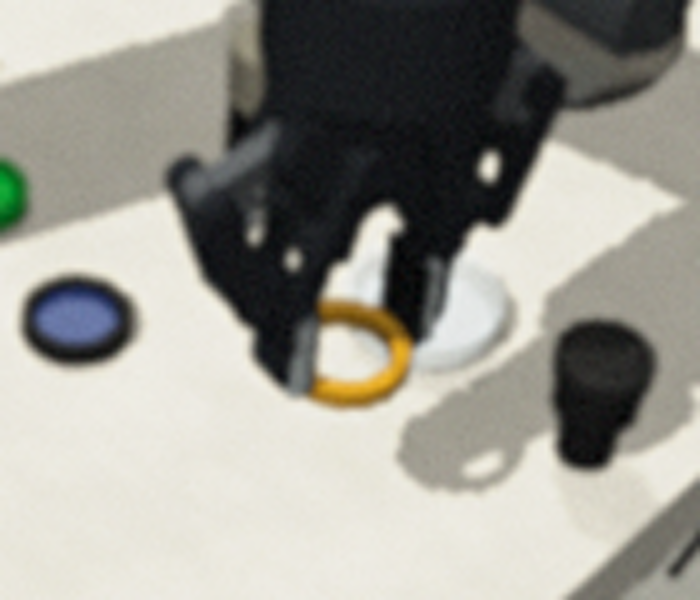

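```bash
python3 - <<'E'
from h import *
print("mon",on("top",(230,110),.15),on("top",(230,110),.05)); print(pix("scene",[.5023,-.3858,.0995]))
s=r.read_state()
print(r.servo_line([*NEST,.06],ori=O,feed=.2)); s=st("above"); print(np.round(s["qpos"],2))
print(r.servo_line([*NEST,.012],feed=.1)); st("pre")
print(r.servo_line([*NEST,-.014],feed=.03,contact_N=5)); st("touch")
im=r.snapshot("scene")[:,:,::-1]; cv2.imwrite("pics/s6.png",cv2.resize(im[110:230,140:280],None,fx=5,fy=5,interpolation=cv2.INTER_CUBIC))
E
```

```text
mon [ 0.69726196 -0.13757675  0.15      ] [ 0.72634276 -0.13077251  0.05      ]
[318.23960432 250.12018694]
False
above t13.0 [ 0.5878 -0.0146  0.06  ] F [-0.4 -0.5 -0.4] w0.475 g60.6
[-0.02  0.53 -0.02  1.85  0.02  0.76 -0.29]
False
pre t13.7 [ 0.5882 -0.0134  0.012 ] F [-0.4 -0.1  0.7] w0.480 g60.6
True
touch t14.4 [ 0.5876 -0.0133 -0.0117] F [-1.  -0.9  5.1] w0.477 g61.3
```

View pics/s6.png

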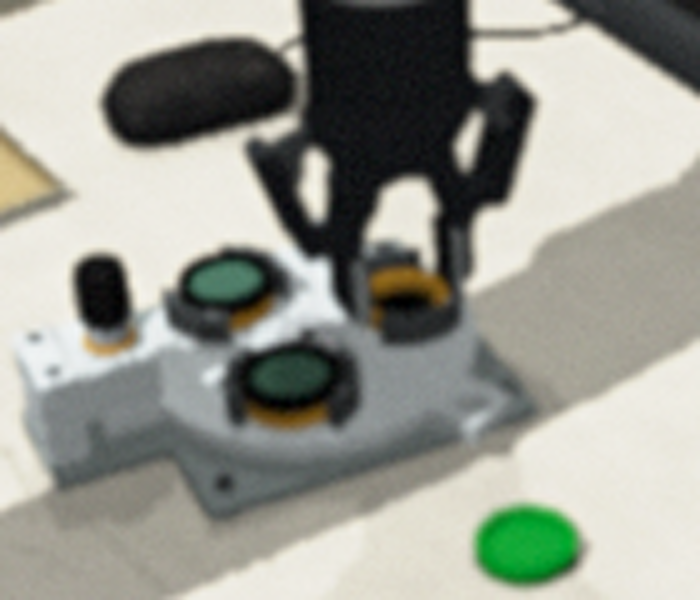

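```bash
python3 - <<'E'
from h import *
r.gripper_to(.56); st("rel")
print(r.servo_line([*NEST,.06],feed=.15)); st("up")
im=r.snapshot("top"); cv2.imwrite("pics/top1.png",im[:,:,::-1])
P=[.5152,-.2457]
r.gripper_to(.65)
r.servo_line([*P,.05],ori=O,feed=.25); st("above f")
print(r.servo_line([*P,-.0345],feed=.08,contact_N=5)); st("down")
r.gripper_to(.4); st("grip")
r.servo_line([*P,.06],feed=.15); st("lift")
im=r.snapshot("scene")[:,:,::-1]; a=im[150:270,140:280];
cv2.imwrite("pics/s7.png",cv2.resize(im[140:260,160:320],None,fx=5,fy=5,interpolation=cv2.INTER_CUBIC))
E
```

```text
rel t14.7 [ 0.5867 -0.0134 -0.0125] F [-0.9 -0.1  0.8] w0.556 g0.0
False
up t15.3 [ 0.5874 -0.0133  0.0595] F [-0.8  0.2 -0.5] w0.560 g0.0
above f t16.8 [ 0.5158 -0.244   0.05  ] F [ 0.  -0.3  0. ] w0.651 g0.0
False
down t18.0 [ 0.5157 -0.2459 -0.034 ] F [0.1 0.  0.4] w0.655 g0.0
grip t18.3 [ 0.5157 -0.2459 -0.0331] F [-1.9  1.1  8. ] w0.457 g59.4
lift t19.1 [ 0.5146 -0.2455  0.0594] F [ 0.3 -0.3 -0.6] w0.461 g60.3
```

View pics/s7.png

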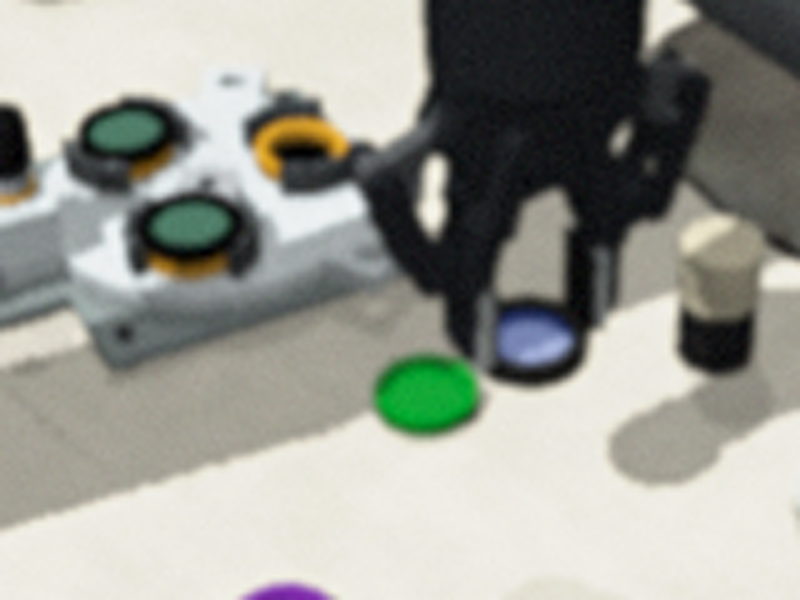

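```bash
python3 - <<'E'
from h import *
r.servo_line([*NEST,.06],ori=O,feed=.22); st("above")
r.servo_line([*NEST,.016],feed=.1); st("pre")
print(r.servo_line([*NEST,-.006],feed=.03,contact_N=4)); st("touch")
im=r.snapshot("scene")[:,:,::-1]; cv2.imwrite("pics/s8.png",cv2.resize(im[110:230,140:280],None,fx=5,fy=5,interpolation=cv2.INTER_CUBIC))
E
```

```text
above t20.4 [ 0.5875 -0.0151  0.0598] F [ 0.5  0.1 -1.5] w0.459 g60.3
pre t21.0 [ 0.588  -0.0136  0.0159] F [-0.9  0.1  0.3] w0.463 g60.3
True
touch t21.5 [ 0.5881 -0.0133 -0.    ] F [-0.8 -1.7  5.3] w0.458 g62.4
```

```bash
python3 - <<'E'
from h import *
r.gripper_to(.54); st("rel")
r.servo_line([*NEST,.11],feed=.15); st("up")
im=r.snapshot("scene")[:,:,::-1]; cv2.imwrite("pics/s9.png",cv2.resize(im[130:230,140:260],None,fx=6,fy=6,interpolation=cv2.INTER_CUBIC))
R_=np.array(r.get_calibration("scene")["attitude"]);p=r.get_calibration("scene")["position"]
for x in r.look_for("filter","scene"): print(round(x["confidence"],2),np.round(R_@np.array(x["at"])+p,3))
r.servo_line([*PIN,.11],ori=O,feed=.2); st("abovepin")
E
```

```text
rel t21.8 [ 0.5872 -0.0134 -0.0009] F [-0.8  0.5  0.1] w0.541 g0.0
up t22.7 [ 0.5872 -0.0133  0.1092] F [-0.2  0.4  0.2] w0.544 g0.0
0.79 [ 0.407 -0.234  0.003]
0.67 [ 0.532 -0.162  0.006]
0.49 [ 0.592 -0.011  0.037]
abovepin t23.7 [0.4532 0.0197 0.1102] F [ 0.3 -0.1 -0.3] w0.538 g0.0
```

View pics/s9.png

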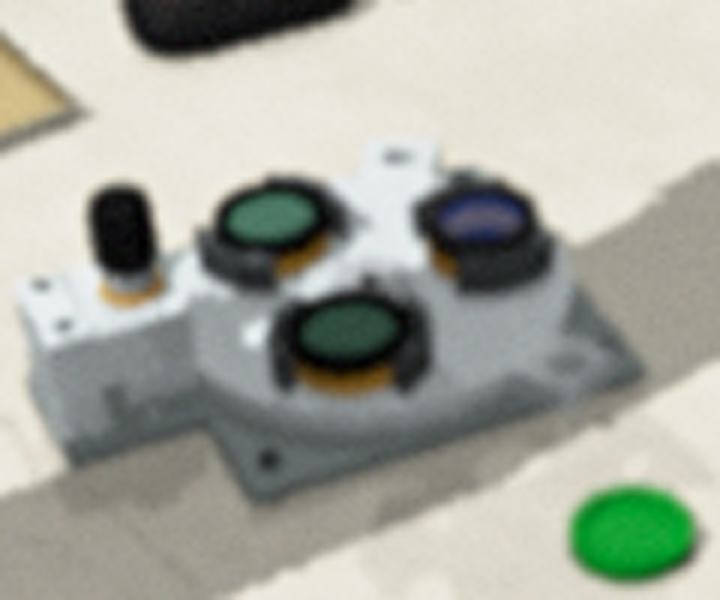

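The blue filter sits flat in the nest at crop (483,217), level with the two mounted ones. Next I grip the knob.

```bash
python3 - <<'E'
from h import *
print(r.servo_line([*PIN,.034],feed=.08,contact_N=5)); st("down")
r.gripper_to(.1); st("grip"); r.wait(.3); s=st("settled")
print(np.round(s["contact_force"]@np.array([d,[-d[1],d[0],0],[0,0,1]]).T,2), s["ft_torque"])
im=r.snapshot("scene")[:,:,::-1]; cv2.imwrite("pics/s10.png",cv2.resize(im[110:230,110:250],None,fx=5,fy=5,interpolation=cv2.INTER_CUBIC))
E
```

```text
False
down t24.8 [0.4522 0.0199 0.0344] F [ 0.4  0.1 -0.1] w0.544 g0.0
grip t25.1 [0.4522 0.0199 0.0347] F [-1.9  0.1  5.6] w0.256 g58.7
settled t25.4 [0.4522 0.0199 0.0346] F [-1.1  0.4  5.8] w0.256 g58.7
[ 1.19 -0.12  5.85] [-0.00410611  0.293098   -0.00170124]
```

View pics/s10.png

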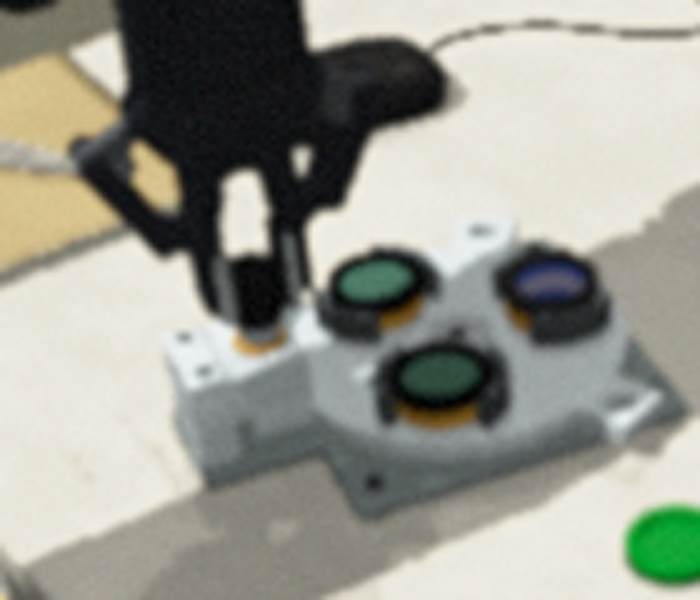

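```bash
python3 - <<'E'
from h import *
p=r.read_state()["eef_pos"]
for z in (.006,.022):
    print(r.servo_line([*PIN,.034+z],feed=.03)); s=st("draw")
r.wait(.5); s=st("hold")
im=r.snapshot("scene")[:,:,::-1]; cv2.imwrite("pics/s11.png",cv2.resize(im[110:230,110:250],None,fx=5,fy=5,interpolation=cv2.INTER_CUBIC))
E
```

```text
False
draw t25.8 [0.4519 0.0199 0.0401] F [ 0.5  0.1 -1.4] w0.260 g58.7
False
draw t26.5 [0.4518 0.0199 0.0561] F [-0.4 -0.8 -1.5] w0.259 g58.7
hold t27.0 [0.4518 0.0199 0.0559] F [-0.1  0.6 -1. ] w0.259 g58.7
```

View pics/s11.png

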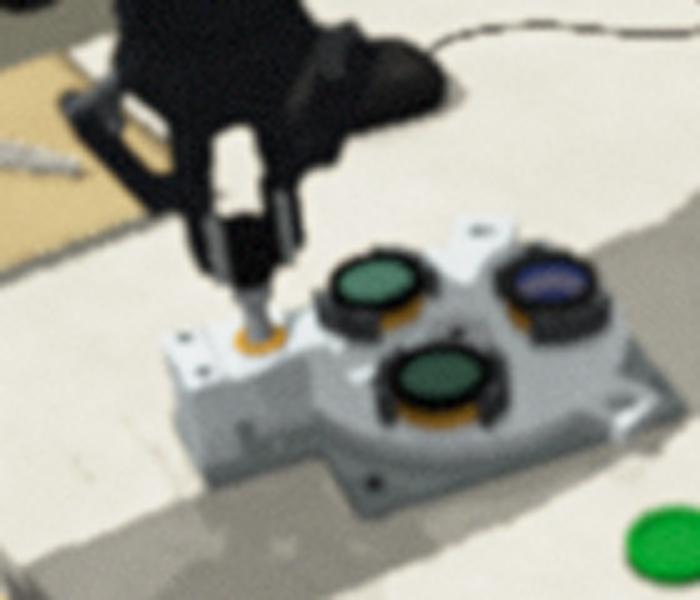

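```bash
python3 - <<'E'
from station import r
print(r.job_done())
E
```

```text
the job is handed in; nothing more can be done
None
```

The job is handed in: the spacer and filter lie in the nest, and the pin is held drawn about 22 mm with only about 1 N on the tool, its own weight. I saw no verdict, and I viewed 13 pictures, three over your limit of 10.

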